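# Lock the push-and-twist cap on a slanted canister

## Task

Close the canister in the slanted stand: fit its child-proof cap squarely on the neck, feeling for the gaps between the hooks, push it down against the springy seal and, still pressing, twist it clockwise to the stop, then let it rise into the catches and let go, so that it stays locked. Leave the espresso cup, teaspoon and tamper where they are.

Things in the scene. Friction and masses are not known exactly. Their poses are not given: they have to be found in the camera images.
- cap: Loose white ribbed plastic cap, 73 mm across, 54 high, 50-100 g, upright on the worktop at the start. Origin: centre of the skirt's lower edge, z up through the top. Deck top at z = 28 mm, its underside at 24; skirt 67 mm inside. Four inner lugs at the cap's +x, +y, -x, -y: 9.5 mm wide, z = 0 to 6, reaching in to 27 mm from the axis.
- cap_grip (a point): Centre of the cap's grip bar, on the cap's axis at cap z = 41 mm; axes as the cap. The bar is 56 mm long (cap x), 12 mm thick (cap y), from the deck at z = 28 mm up to 54.
- canister: White canister, 83 mm across, grey band, fixed in a wooden stand, mouth leaning 26 degrees towards the robot. Origin: centre of the neck's root. z along its axis out of the mouth; x away from the robot and up, y left. Neck 51 mm across, z = 0 to 28 mm, top 10 mm tapered to 39. Cap z on this axis: 24 mm = resting on the hooks, 18 = in the gaps, 12 = locked, 4 = pressed right home.
- neck_hooks (a point): On the axis at z = 24 mm, the tops of four equal hooks round the neck, 90 degrees apart, out to 30.5 mm radius, 34 degree gaps between. Gaps lie at the canister's +x, +y, -x, -y plus an unmeasured turn of up to 0.7 rad either way (stiff). Clockwise from a gap, seen from outside: lip 18 degrees (underside z = 14), notch 24 degrees (roof z = 18), end stop 14 degrees (down to z = 4).
- catch (a point): On the axis at z = 12 mm: where the cap's origin sits when locked, its lugs in the notches, about 47 degrees clockwise of the gaps' middles. To pass under the lips the cap must be held below 8 mm.
- seal_top (a point): On the axis at z = 42 mm: top, at rest, of the sprung seal disc, 36 mm across, standing out of the mouth. It gives way up to 16 mm: 1.6 N at first and 0.8 N more per mm (13 N with the cap pressed home, 6 N locked).
- espresso_cup: Bystander: small white cup with handle, 68 x 99 x 56 mm, loose. Origin at the centre of its underside.
- teaspoon: Bystander: steel teaspoon 138 mm long, loose, lying on the worktop. Origin at the centre of its underside.
- tamper: Bystander: coffee tamper, 58 mm across, 86 mm high, wooden grip up, loose. Origin at the centre of its underside.
Mind the look-alikes: they are no part of the job. What is shaped like the part that bears canister but yellow is not meant.

How it is judged:
By the outcome, as a careful person would: the job done as asked, in the order asked, and still so for the second after the job is handed in, with the robot touching nothing.
It also fails if it takes over 61 s, if anything falls off the work surface, if the arm or the gripper's body presses on something with over 40 N, if the wrist force passes 120 N, or if a joint passes its speed limit or range.

## Robot

A 6-joint arm with a two-finger parallel gripper is mounted at the origin on a cart in front of the work surface, level with it; the furniture and walls round the work are solid. World frame = base frame: x ahead of the robot, y to its left, z up, the work surface at z = 0. Lengths are in mm, angles in degrees, forces in N, time in s.
With the tool pointing down it reaches from about 350 to 850 mm from the base axis. Payload 8.1 kg.
Tool frame: the origin (TCP) lies midway between the tips of the shut fingers; the grasp point (between the pads) lies 19 mm behind it; z points along the fingers, y is the line along which they close (so a half turn about z gives the same grasp; the last joint's range is limited). The gripper opens to 85 mm and grips with 20 to 120 N. Pads are 22 mm wide; open, the fingers measure 114 mm over their backs; the gripper's body (76 mm by 85 mm) begins 54 mm behind the grasp point. The pads swing forward as they close: fully open they stand 13 mm farther back than shut.
Start: joints at [-69.351, 7.471, 85.268, -0, 87.261, -4.893], TCP at [258.728, -541.355, 201.092] pointing down, gripper open.
Joint ranges: [-169.43, 169.43], [-51.17, 129.36], [1.28, 143.12], [-76.62, 256.62], [0, 156.53], [-152.29, 152.29]. Speed limits (degrees/s): [136.94, 136.94, 159.86, 180, 180, 180].

## Interface

Orientations are given as [roll, pitch, yaw] about the fixed x, y, z axes, in that order (R = Rz(yaw) Ry(pitch) Rx(roll)).
In Python, from bench import sense, snapshot, order, finder gives the robot as it stands.
- The arm moves only by the tool send_rows, never from a script. Its argument "steps" is a list of rows, each a list of 2 entries, a list of its own where there are three numbers: the shift along the world's x, y, z in units of 30 mm (1.0 is 30 mm), then the turn, a rotation vector about the world's x, y, z in rad. In form: [[[dx, dy, dz], [wx, wy, wz]], ...]. A call has 1 to 10 rows; each row is the pose to reach, as a shift and turn from the pose commanded when the call began; what a row does not reach only later rows make up. A row lasts 1/8 s, in which the tool goes at most 62.5 mm and 10.7 degrees, less where a joint would pass 70% of its speed; a pose out of reach is approached as far as the arm can. A call with a gripper value outside its range is refused whole. "fingers" is the closure, from 0 (fully open) to 1 (shut), set as the call begins (left out, the last holds). The fingers move at their own pace and stop on an object; "squeeze" is the grip in N (left out, the last holds). Time passes only in rows, so rows that repeat a pose let the fingers close. It gives the time, the measured TCP pose, the force, the opening and the grip force at its end, in the units of the state.
- sense(): the state, without advancing time (a new reading comes with each control period).
- snapshot(name): name is "side" or "top" or "wrist"; returns a dict with "img" (480x640x3 uint8, red, green, blue), "K" (3x3 intrinsics, pixels), "pose" (4x4, takes a point from camera to world coordinates). Camera axes: x right, y up, looking along -z (the intrinsics and any distortion apply to the point x, -y, -z); pixel columns grow to the right and rows downward; lengths in mm; the calibration is good to about 2 mm. A picture is of the moment at which its call begins. There is no depth.
- order.hand_in(): hands the job in; it is judged then, once.
Trained networks look in the newest picture that a camera, given by its name, has taken for a name from the list of things; names that differ only in an ending like _2 or _b are one class to them, and where a whole thing is asked for, a point or a joint stands for the part that bears it (a point fixed in the world has none). Each returns a list of dicts, best first, with "confidence" (0 to 1); they miss things now and then, are a little off and sometimes report something else, mostly with a low value. They report only what shows in the picture. A call takes as long as a camera call. They do not tell look-alikes from the thing itself.
- finder.find_in(label, camera): "box" ([left, top, width, height] as shares, 0 to 1, of the picture: columns of its width, rows of its height, round what is visible of it).
- finder.trace(label, camera): "mask" (480x640 bool, what is visible of it) and "box" ([left, top, width, height] as shares, 0 to 1, of the picture: columns of its width, rows of its height, round what is visible of it).
- finder.pinpoint(label, camera): "at" ([column, row] as shares, 0 to 1, of the picture: columns of its width, rows of its height: a listed point, or the origin of a listed thing).
The state is a dict: "time": time; "joint_pos": joint angles; "qd": joint speeds; "joint_efforts": joint torques, N m; "tool_pos": TCP position; "tcp_rot": TCP orientation; "ft_force": force on the tool from outside, world axes, zero at the start; "wrist_torque": the same for the moment, N m; "finger_gap": finger opening in mm; "grip_force": force on a finger pad.
Only numpy, scipy, OpenCV 4.12 (cv2) and the standard library are available. Lean on these libraries where they do the work, as an engineer would, in place of code of your own. Each camera call takes 0.05 s, during which the arm holds its last target. There are 200 camera calls.

## Working session

There is one attempt and no reset: what is moved stays moved. The work goes in short steps, Python scripts to look and compute and a tool call to move; the robot and the scene stay as the last step left them, time stands still between calls to the robot, and variables do not carry over. Pictures are saved under pics/ and viewed, at most 10 in all, crops included, and the job is handed in when it is done.

Besides the shell and the picture viewer there is one more tool, called after "Emit:" by a JSON object that holds its "method" and its "body". send_rows: Moves the arm, as the interface text tells. Its arguments: {"type":"object","properties":{"steps":{"type":"array"},"fingers":{"type":"number"},"squeeze":{"type":"number"}},"required":["steps"]}

```bash
ls; mkdir -p pics
cat > h.py <<'E'
from bench import sense, snapshot, order, finder
import numpy as np, cv2
from scipy.spatial.transform import Rotation as R
def save(s,n): cv2.imwrite(f'pics/{n}.png', s['img'][:,:,::-1])
def ray(s,u,v):
    K=s['K'];d=np.array([(u-K[0,2])/K[0,0],(v-K[1,2])/K[1,1],1.]);d=d*[1,-1,-1]
    P=np.array(s['pose']);d=P[:3,:3]@d;return P[:3,3],d/np.linalg.norm(d)
def proj(s,p):
    P=np.array(s['pose']);c=P[:3,:3].T@(np.asarray(p,float)-P[:3,3]);c=c*[1,-1,-1];q=np.array(s['K'])@c;return q[:2]/q[2]
def tri(rs):
    A=0;b=0
    for o,d in rs:
        M=np.eye(3)-np.outer(d,d);A=A+M;b=b+M@o
    x=np.linalg.solve(A,b);return x,[np.linalg.norm((np.eye(3)-np.outer(d,d))@(x-o)) for o,d in rs]
def planez(s,u,v,z):
    o,d=ray(s,u,v);return o+d*(z-o[2])/d[2]
E
python3 - <<'E'
from h import *
print(sense())
S={c:snapshot(c) for c in ('side','top')}
for c in S:
    save(S[c],c+'0'); print(c,S[c]['K'],S[c]['pose'])
for l in ['cap','cap_grip','canister','neck_hooks','catch','seal_top','espresso_cup','teaspoon','tamper']:
    for c in S:
        r=finder.pinpoint(l,c); print(l,c,[(np.round(np.array(q['at'])*[640,480],1).tolist(),round(q['confidence'],2)) for q in r[:4]])
E
```

```text
pics
{'time': 0.0, 'joint_pos': array([-6.93504450e+01,  7.51730751e+00,  8.53274216e+01,  1.02445921e-03,
        8.72609399e+01, -4.89239780e+00]), 'qd': array([ 0.03853079,  0.06880416,  0.05102539,  0.02887535,  0.03515303,
       -0.06569432]), 'joint_efforts': array([-1.61630825e-03, -5.69405794e+01, -5.00542510e+01, -1.95828816e-04,
        1.49499241e-02,  2.48646211e-05]), 'tool_pos': array([ 258.52759723, -540.79343164,  200.039349  ]), 'tcp_rot': array([-1.79894803e+02, -1.00314135e-02,  2.55418937e+01]), 'ft_force': array([0.14553537, 0.90009237, 0.288784  ]), 'wrist_torque': array([ 0.02411013, -0.04961029, -0.00532985]), 'grip_force': 0.0, 'finger_gap': 85.52949058437052}
side [[440.75690986   0.         310.07781738]
 [  0.         440.75690986 227.79762795]
 [  0.           0.           1.        ]] [[-9.98253737e-01  1.78351783e-02 -5.63150325e-02  3.88486707e+02]
 [-5.64317196e-02 -5.69744837e-01  8.19881871e-01  8.37304987e+02]
 [-1.74624596e-02  8.21628096e-01  5.69756382e-01  8.11099553e+02]
 [ 0.00000000e+00  0.00000000e+00  0.00000000e+00  1.00000000e+00]]
top 
[... 691 characters left out ...]
k_hooks side [([273.9, 203.2], 0.85), ([328.7, 149.7], 0.83)]
neck_hooks top [([357.8, 206.4], 0.62)]
catch side [([328.7, 149.7], 0.97), ([271.5, 205.7], 0.66), ([297.7, 353.4], 0.43)]
catch top [([357.8, 206.5], 0.89)]
seal_top side [([273.7, 194.1], 0.84), ([330.4, 143.3], 0.56), ([255.5, 301.0], 0.29)]
seal_top top [([498.2, 278.4], 0.77), ([356.5, 209.0], 0.63), ([198.9, 251.0], 0.34)]
espresso_cup side [([254.0, 301.6], 0.67)]
espresso_cup top [([273.9, 204.7], 0.79)]
teaspoon side [([333.6, 295.8], 0.66)]
teaspoon top [([281.8, 284.3], 0.71)]
tamper side [([282.5, 218.2], 0.69), ([334.9, 298.7], 0.39)]
tamper top [([416.7, 226.6], 0.73), ([354.4, 204.5], 0.69), ([273.4, 200.2], 0.59)]
```

View pics/side0.png

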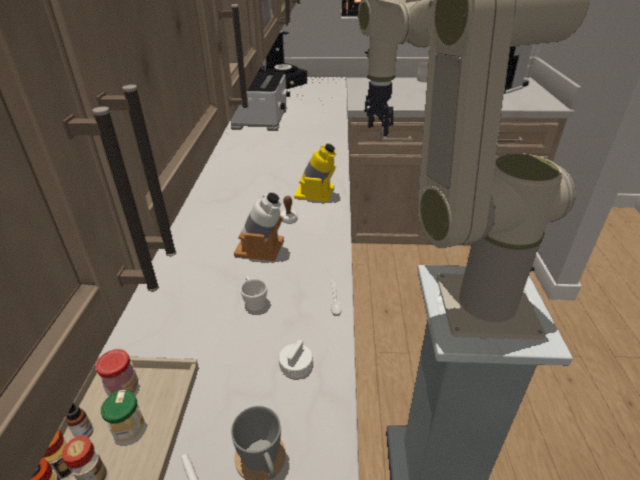

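View pics/top0.png

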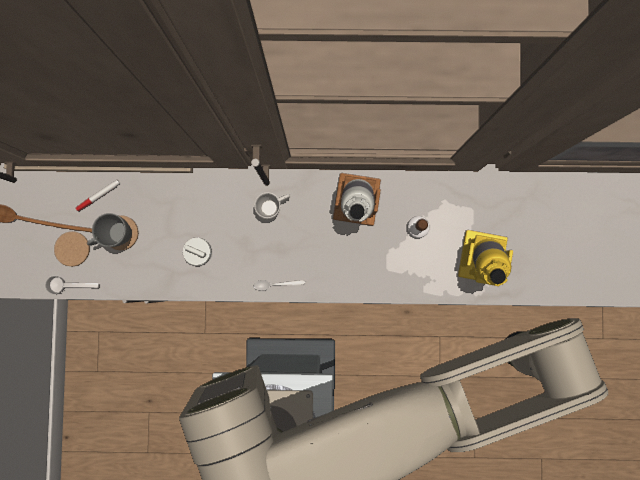

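Side view: the cap is at (296,360), the white canister in its wooden stand at (265,215) with a dark seal on top, the yellow decoy at (318,170), the cup at (255,295), the spoon at (335,300) and the tamper at (288,210). The top view has the cap at (197,252) with its bar running about (187,256) to (208,245), and the canister at (357,205).

Run:
```python
from h import *
T=snapshot('top');S=snapshot('side')
print('cap',tri([ray(S,296.7,363.4),ray(T,198.4,254.8)]),planez(T,198.4,254.8,0),'grip',planez(T,193.6,251.6,41))
for n,a,b in [('hooks',(273.9,203.2),(357.8,206.4)),('can',(267.9,206.9),(356.8,205.4)),('catch',(271.5,205.7),(357.8,206.5)),('seal',(273.7,194.1),(356.5,209))]:
    print(n,tri([ray(S,*a),ray(T,*b)]))
a,b=planez(T,187,256,54),planez(T,208,245,54);print('bar',a,b,np.degrees(np.arctan2(*(b-a)[1::-1])))
for n,bx in [('L',(193,145,85,55)),]: pass
def crop(s,x0,y0,w,h,k): return cv2.resize(s['img'][y0:y0+h,x0:x0+w],None,fx=k,fy=k,interpolation=cv2.INTER_CUBIC)
c=np.vstack([np.hstack([crop(T,310,160,100,75,4),crop(S,220,180,100,75,4)]),np.hstack([crop(T,160,220,100,75,4),crop(S,250,320,100,75,4)])])
cv2.imwrite('pics/crop1.png',c[:,:,::-1])
```

```text
cap (array([463.58510964, 205.20947741,   2.92666299]), [np.float64(4.65067885087185), np.float64(4.650678850871854)]) [459.07317993 205.52483987   0.        ] grip [465.38324703 209.76524757  41.        ]
hooks (array([ 567.76190804, -213.83457593,  163.20304235]), [np.float64(6.45858279204009), np.float64(6.458582792040215)])
can (array([ 578.48114559, -211.41396612,  151.65024343]), [np.float64(0.2920000105050068), np.float64(0.2920000105048795)])
catch (array([ 571.92218894, -214.04896247,  154.41191259]), [np.float64(3.2142836697223176), np.float64(3.2142836697220556)])
seal (array([ 561.45504337, -208.842334  ,  195.47030072]), [np.float64(2.33162181566317), np.float64(2.3316218156633077)])
bar [453.02089554 223.81292549  54.        ] [482.40677888 169.86007894  54.        ] -61.42469816437821
```

View pics/crop1.png

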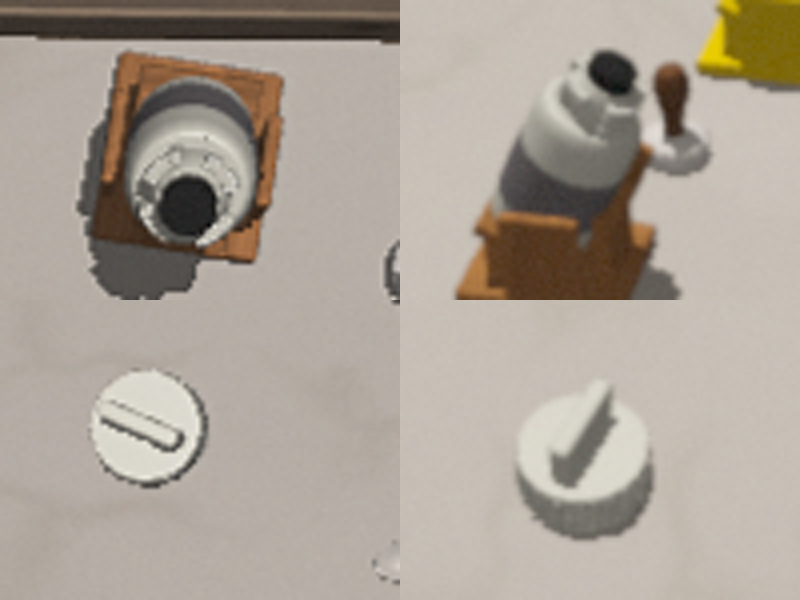

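Corrected bar direction: crop endpoints (97,408) to (182,438) put it at about +70° in the world. The stand edges give a canister yaw of about -8°. Next I'll look at the wrist camera geometry and plan a close view of the neck.

```bash
cat >> h.py <<'E'
def tool():
    s=sense();return np.array(s['tool_pos']),R.from_euler('xyz',s['tcp_rot'],degrees=True)
def row(p,Rt,c=None):
    p0,R0=c or tool()
    return np.round((np.asarray(p)-p0)/30,3).tolist(),np.round((Rt*R0.inv()).as_rotvec(),4).tolist()
def canR(yaw=-8): return R.from_euler('zy',[yaw,-26],degrees=True)  # x away+up, z out
def toolR(Rc,psi): # tool x at angle psi (deg) about canister z from canister x, tool z = -canister z
    return Rc*R.from_euler('z',psi,degrees=True)*R.from_euler('x',180,degrees=True)
E
python3 - <<'E'
from h import *
W=snapshot('wrist');p,Rt=tool();P=W['pose']
print(W['K'][0,0],W['K'][:2,2]);print('cam in tool',Rt.inv().apply(P[:3,3]-p));print('view in tool',Rt.inv().apply(-P[:3,2]),'x',Rt.inv().apply(P[:3,0]))
Rc=canR();h=np.array([571,-213,165.])
print(Rc.as_matrix())
for psi in (60,90):
    TR=toolR(Rc,psi); v=TR.apply(Rt.inv().apply(-P[:3,2])); cp=TR.apply(Rt.inv().apply(P[:3,3]-p))
    tgt=h-v*0; # place camera so that hooks on optical axis 230 away
    pos=h-230*v-cp; print(psi,pos,row(pos,TR))
E
```

```text
336.6097669148908 [315.84447156 238.7944351 ]
cam in tool [  84.5799584    -0.26625101 -173.05708679]
view in tool [-0.32911383  0.00113278  0.94428957] x [ 8.89851508e-04  9.99999209e-01 -8.89473801e-04]
[[ 8.90047044e-01  1.25087955e-01 -4.38371147e-01]
 [-1.39173101e-01  9.90268069e-01  6.93889390e-18]
 [ 4.34104949e-01  6.10094719e-02  8.98794046e-01]]
60 [ 546.74307518 -220.00402721  202.26769169] ([9.6, 10.711, 0.039], [-0.1048, -0.4456, 0.4537])
90 [ 550.54872306 -221.79811492  204.12383019] ([9.727, 10.652, 0.101], [-0.2235, -0.4162, 0.9678])
```

```bash
sed -i "s/R.from_euler('zy'/R.from_euler('ZY'/" h.py
python3 - <<'E'
from h import *
Rc=canR();print(Rc.as_matrix()[:,2]);h=np.array([571,-213,165.])
v=np.array([-.32911,0,.94429]);cp=np.array([84.58,-.27,-173.06])
for psi in (60,80):
    TR=toolR(Rc,psi)*R.from_euler('y',19.2,degrees=True)
    print(TR.apply(v)); pos=h-260*TR.apply(v)-TR.apply(cp); print(psi,pos,row(pos,TR),TR.as_matrix()[:,2])
E
```

```text
[-0.43410495  0.06100947  0.89879405]
[ 0.43395825 -0.06121468 -0.89884926]
60 [ 528.39645244 -227.17090781  221.87669405] ([8.989, 10.473, 0.693], [0.0442, -0.6877, 0.5098]) [ 0.5959493   0.20385062 -0.77671703]
[ 0.43402898 -0.06125559 -0.89881232]
80 [ 534.70892983 -230.71528238  225.16612182] ([9.199, 10.354, 0.802], [0.0151, -0.6223, 0.8604]) [ 0.50586051  0.25595923 -0.82376576]
```

Emit:
{"method": "send_rows", "body": {"steps": [[[0.5, 0.5, 2], [0, 0, 0]], [[1.5, 1.5, 4], [0, 0, 0.1]], [[2.5, 3, 4.5], [0, -0.1, 0.2]], [[3.8, 4.5, 4.5], [0, -0.2, 0.3]], [[5, 6, 4.5], [0, -0.35, 0.4]], [[6.2, 7.5, 4.3], [0.02, -0.5, 0.5]], [[7.4, 9, 3.6], [0.04, -0.68, 0.51]], [[8.4, 10.5, 2.5], [0.04, -0.688, 0.51]], [[8.41, 10.55, 1.9], [0.04, -0.688, 0.51]], [[8.41, 10.55, 1.9], [0.04, -0.688, 0.51]]]}}

```text
time: 2.4
tool_pos: [510.5, -224.2, 256.8]
tcp_rot: [153.9, -30.0, 63.1]
ft_force: [-0.2, -0.7, 0.2]
finger_gap: 85.6
grip_force: 0.0
```

Run:
```python
from h import *
print(tool()[0],sense()['tcp_rot'],sense()['joint_pos'],sense()['qd'])
W=snapshot('wrist');save(W,'w1');np.savez('w1.npz',**{k:W[k] for k in W})
for l in ['canister','neck_hooks','catch','seal_top']:
    r=finder.pinpoint(l,'wrist'); print(l,[(np.round(np.array(q['at'])*[640,480],1).tolist(),round(q['confidence'],2)) for q in r[:4]])
```

```text
[ 510.50763744 -224.23839713  256.81834764] [153.90065107 -30.0260449   63.104141  ] [-55.00938283 -22.59977742 116.06336896  38.26043829  77.1192159
 -26.66413479] [-1.22287861 -0.23601482 -3.55946623  0.3331126   0.76263188  0.5932052 ]
canister [([319.0, 236.9], 0.6)]
neck_hooks [([188.0, 125.0], 0.72), ([319.8, 234.6], 0.66)]
catch [([318.2, 235.8], 0.64)]
seal_top [([319.3, 237.6], 0.68)]
```

View pics/w1.png

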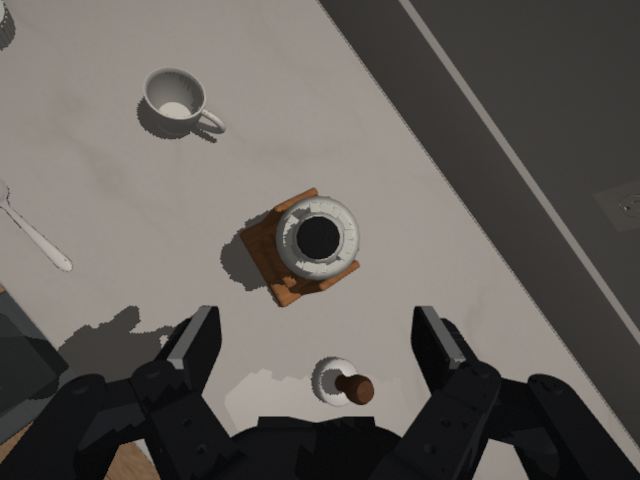

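The wrist view has the neck end-on at (319,237), the cup at (175,100) and the tamper at (340,385). I'll zoom on the neck to get the hook phase.

Run:
```python
from h import *
W=dict(np.load('w1.npz'))
im=W['img'][188:288,269:369];im=cv2.resize(im,(600,600),interpolation=cv2.INTER_CUBIC)
im=cv2.normalize(im,None,0,255,cv2.NORM_MINMAX)
T=snapshot('top');S=snapshot('side')
Rc=canR();zc=Rc.as_matrix()[:,2]
# least squares origin, given axis dir, using detections as points on axis
from scipy.optimize import least_squares
obs=[(S,24,(273.9,203.2),1),(T,24,(357.8,206.4),1),(S,0,(267.9,206.9),1),(T,0,(356.8,205.4),1),(S,12,(271.5,205.7),1),(T,12,(357.8,206.5),1),(S,42,(273.7,194.1),1),(T,42,(356.5,209),1),
 (W,0,(319,236.9),1),(W,24,(319.8,234.6),1),(W,12,(318.2,235.8),1),(W,42,(319.3,237.6),1)]
def f(x):
    R_=R.from_euler('ZY',[x[3],-26],degrees=True);z=R_.as_matrix()[:,2]
    return np.concatenate([proj(s,x[:3]+z*h)-uv for s,h,uv,w in obs]+[[(x[3]+8)/2]])
r=least_squares(f,[578,-212,150,-8],loss='soft_l1');print(r.x);print(np.round(r.fun.reshape(-1)[:-1].reshape(-1,2),1).tolist())
o=r.x[:3];Rc=canR(r.x[3]);np.save('can.npy',r.x)
k=lambda p:tuple(int(v) for v in (proj(W,p)-[269,188])*6+3)
for a in range(0,360,15):
    c,s_=np.cos(np.radians(a)),np.sin(np.radians(a))
    cv2.circle(im,k(o+Rc.apply([30.5*c,30.5*s_,24])),2,(255,0,0),-1)
    if a%90==0: cv2.putText(im,str(a),k(o+Rc.apply([46*c,46*s_,24])),0,.5,(255,0,0),1)
cv2.circle(im,k(o+Rc.apply([0,0,42])),3,(0,255,0),-1)
cv2.circle(im,k(o),3,(255,255,0),-1)
cv2.imwrite('pics/w1c.png',im[:,:,::-1])
```

```text
[ 580.42468322 -213.33541136  151.51683124   -7.51653232]
[[-3.4, -2.8], [-0.4, 1.2], [-0.5, -0.3], [0.8, -0.9], [-2.6, -2.2], [-0.3, -0.4], [-0.9, 1.5], [0.8, 1.0], [-0.5, -0.4], [-1.0, 1.9], [0.5, 0.7], [-0.2, -1.2]]
```

View pics/w1c.png

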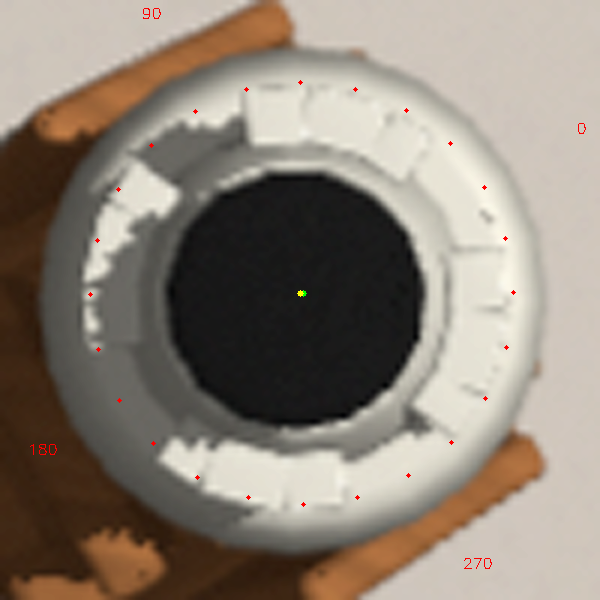

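Gaps' middles in the crop sit at picture angles of about 31°, 124° and -59°. Canister 0° is at picture 30°, so the gap turn is about +2°. Next I'll go to the cap.

Run:
```python
from h import *
TR=R.from_euler('z',70,degrees=True)*R.from_euler('x',180,degrees=True)
print(row([462,206,170],TR))
```

```text
([-1.638, 14.399, -2.974], [-0.2932, 0.6173, 0.2358])
```

Emit:
{"method": "send_rows", "body": {"steps": [[[-0.5, 0.5, 1.2], [0, 0, 0]], [[-1, 2, 2], [-0.05, 0.1, 0.04]], [[-1.2, 4, 2], [-0.1, 0.2, 0.08]], [[-1.4, 6, 1.5], [-0.15, 0.3, 0.12]], [[-1.6, 8, 1], [-0.2, 0.4, 0.16]], [[-1.6, 10, 0], [-0.24, 0.5, 0.2]], [[-1.6, 12, -1], [-0.29, 0.6, 0.23]], [[-1.6, 14, -2.5], [-0.293, 0.617, 0.236]], [[-1.64, 14.4, -3], [-0.293, 0.617, 0.236]], [[-1.64, 14.4, -3], [-0.293, 0.617, 0.236]]]}}

```text
time: 4.0
tool_pos: [459.5, 208.8, 164.8]
tcp_rot: [-179.6, 0.1, 70.2]
ft_force: [-0.1, -0.6, 0.8]
finger_gap: 85.8
grip_force: 0.0
```

Run:
```python
from h import *
s=sense();print(s['tool_pos'],s['tcp_rot'],s['joint_pos'],s['qd'])
W=snapshot('wrist');save(W,'w2');np.savez('w2.npz',**{k:W[k] for k in W})
for l,z in [('cap',0),('cap_grip',41)]:
    r=finder.pinpoint(l,'wrist')
    for q in r[:2]:
        uv=np.array(q['at'])*[640,480];print(l,uv,q['confidence'],planez(W,*uv,z))
```

```text
[459.5472542  208.75343875 164.76159825] [-1.79622618e+02  1.19784917e-01  7.01785289e+01] [ 18.49818096  -5.89390776 102.56769004   0.14086805  83.69658883
  38.30412764] [-3.08238579 -2.95060412 -2.03945086 -1.27205305  1.93630164 -2.25224714]
cap [328.192 208.176] 0.72 [470.2948909  204.94314949   0.        ]
cap_grip [331.904 218.784] 0.84 [472.5310529  204.54260072  41.        ]
```

View pics/w2.png

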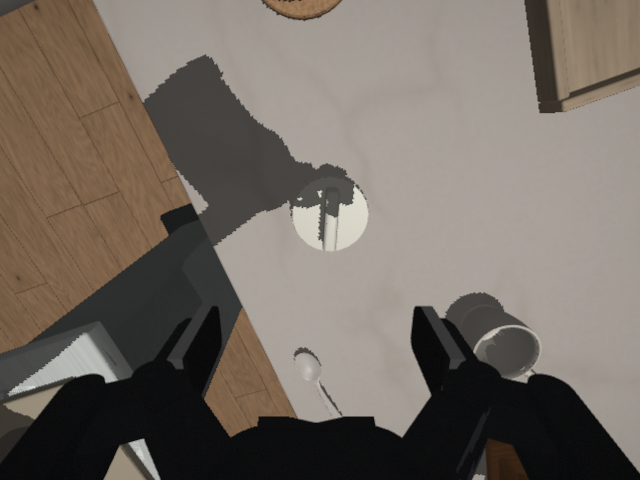

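The cap shows at (330,214), with its bar running from about (333,187) to (330,250). It lies nearly along tool x and slightly off centre.

Run:
```python
from h import *
W=dict(np.load('w2.npz'))
print('deck',planez(W,329.7,214,28))
a,b=planez(W,333,188,54),planez(W,330.5,250,54);d=a-b;print(a,b,np.linalg.norm(d),np.degrees(np.arctan2(d[1],d[0])),(a+b)/2)
im=cv2.resize(W['img'][164:264,280:380],(600,600),interpolation=cv2.INTER_CUBIC);cv2.imwrite('pics/w2c.png',im[:,:,::-1])
print(tool()[0], sense()['tcp_rot'])
```

```text
deck [471.35472442 206.0284691   28.        ]
[482.89825983 233.56156758  54.        ] [462.60105644 180.94404567  54.        ] 56.39663179002581 68.90588464401398 [472.74965814 207.25280663  54.        ]
[462.66363332 206.65699093 169.2688265 ] [-1.79990384e+02 -1.00221723e-01  6.99694100e+01]
```

View pics/w2c.png

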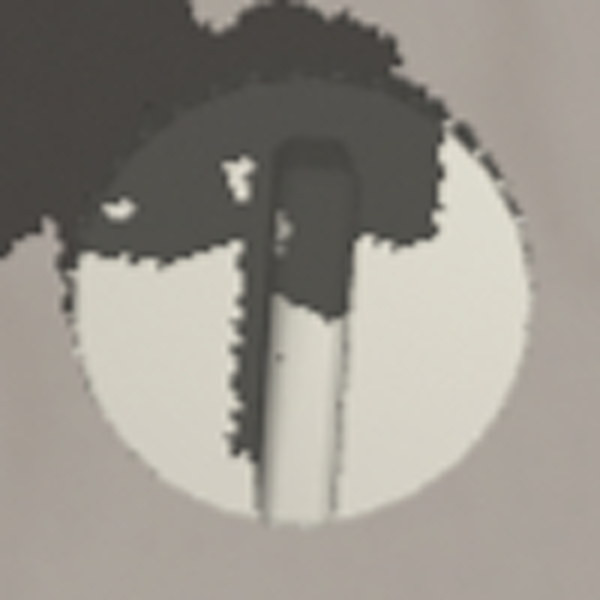

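Run:
```python
from h import *
W=snapshot('wrist');T=snapshot('top')
for c,s in (('wrist',W),('top',T)):
    m=finder.trace('cap',c)[0]['mask'].astype(np.uint8)
    (cx,cy),r=cv2.minEnclosingCircle(np.argwhere(m)[:,::-1].astype(np.float32));print(c,cx,cy,r,planez(s,cx,cy,26))
    for q in finder.pinpoint('cap_grip',c)[:1]:
        uv=np.array(q['at'])*[640,480];print('grip',uv,planez(s,*uv,41))
p,Rt=tool();print(p,sense()['tcp_rot'],np.round(sense()['qd'],2),W['pose'][:3,3]-p)
g=cv2.cvtColor(W['img'],cv2.COLOR_RGB2GRAY)
```

```text
wrist 324.0224304199219 210.2187042236328 39.269344329833984 [471.23121796 207.75253023  26.        ]
grip [322.688 217.104] [468.82827558 205.70371336  41.        ]
top 196.5 251.5 14.57748031616211 [466.53144454 205.34749948  26.        ]
grip [190.72 253.68] [459.82106398 217.18074602  41.        ]
[462.54102188 206.52802429 169.08421956] [-1.79992559e+02 -1.23048629e-01  6.99124351e+01] [ 0.42  0.27  0.22  0.04 -0.14  0.01] [ 28.81402183  79.63565651 173.41026271]
```

Emit:
{"method": "send_rows", "body": {"steps": [[[0.25, 0, -1], [0, 0, -0.016]], [[0.25, 0, -2.4], [0, 0, -0.016]], [[0.25, 0, -3.6], [0, 0, -0.016]], [[0.25, 0, -4.3], [0, 0, -0.016]], [[0.25, 0, -4.57], [0, 0, -0.016]], [[0.25, 0, -4.57], [0, 0, -0.016]]]}}

```text
time: 5.2
tool_pos: [469.4, 207.0, 31.2]
tcp_rot: [-179.9, -0.1, 69.1]
ft_force: [-0.2, 0.0, 0.1]
finger_gap: 85.2
grip_force: 0.0
```

Emit:
{"method": "send_rows", "body": {"steps": [[[0, 0, 0], [0, 0, 0]], [[0, 0, 0], [0, 0, 0]], [[0, 0, 0], [0, 0, 0]], [[0, 0, 0], [0, 0, 0]], [[0, 0, 0], [0, 0, 0]], [[0, 0, 0], [0, 0, 0]], [[0, 0, 0], [0, 0, 0]], [[0, 0, 0], [0, 0, 0]]], "fingers": 1, "squeeze": 80}}

```text
time: 6.2
tool_pos: [469.3, 207.1, 31.0]
tcp_rot: [-179.9, -0.1, 69.1]
ft_force: [-0.0, -0.1, -1.0]
finger_gap: 0.2
grip_force: 0.0
```

The gap closed to 0.2 mm, so the bar was missed. I need to look.

Run:
```python
from h import *
W=snapshot('wrist');S=snapshot('side');print(sense()['finger_gap'],sense()['tool_pos'])
a=cv2.resize(W['img'],(400,300));a2=cv2.resize(W['img'][200:400,200:440],(400,300));b=cv2.resize(S['img'][310:400,230:350],(400,300),interpolation=cv2.INTER_CUBIC)
T=snapshot('top');c=cv2.resize(T['img'][205:295,140:260],(400,300),interpolation=cv2.INTER_CUBIC)
cv2.imwrite('pics/g.png',np.vstack([np.hstack([a,a2]),np.hstack([b,c])])[:,:,::-1])
```

```text
-0.03731670816534984 [469.29861517 207.15224592  30.96108932]
```

View pics/g.png

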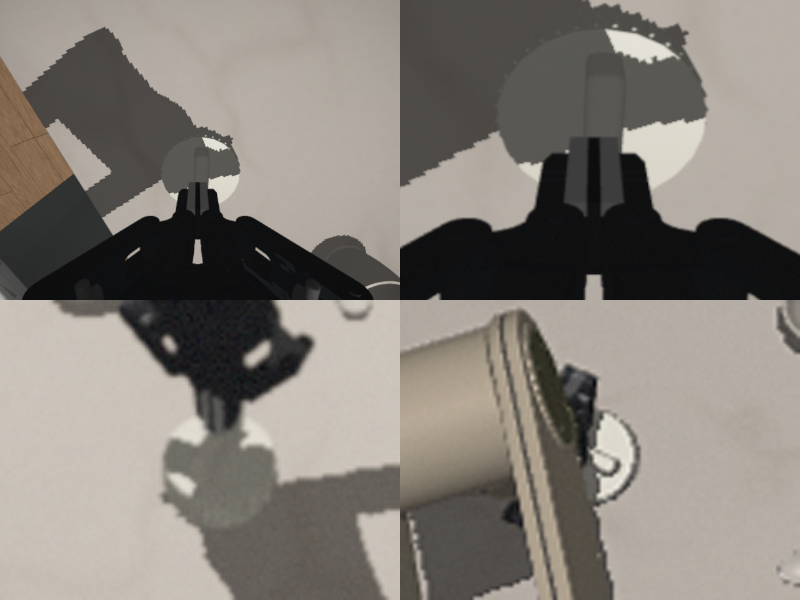

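Run:
```python
from h import *
W=snapshot('wrist');S=snapshot('side');p,Rt=tool()
k=lambda uv:np.round((uv-[230,310])*3.333)
for dz in (0,10,20,25,30): print(dz,'side crop',k(proj(S,p+[0,0,dz])),'wrist',proj(W,p+[0,0,dz]).round(), proj(W,p+Rt.apply([11,0,-dz])).round())
d=R.from_euler('z',69,degrees=True).apply([28,0,0]);c=np.array([470,206.5,54])
for e in (c+d,c-d): print('bar end',k(proj(S,e)),proj(W,e).round())
x=S['img'][310:400,230:350].astype(float);x=np.clip(x*2.2-60,0,255).astype(np.uint8)
y=np.clip(W['img'][200:320,260:380]*1.8,0,255).astype(np.uint8)
cv2.imwrite('pics/g2.png',np.hstack([cv2.resize(x,(400,300),interpolation=cv2.INTER_CUBIC),cv2.resize(y,(300,300),interpolation=cv2.INTER_CUBIC)])[:,:,::-1])
```

```text
0 side crop [219. 153.] wrist [316. 279.] [316. 262.]
10 side crop [218. 143.] wrist [316. 288.] [316. 269.]
20 side crop [218. 133.] wrist [316. 297.] [316. 277.]
25 side crop [218. 127.] wrist [316. 302.] [316. 282.]
30 side crop [217. 122.] wrist [316. 307.] [316. 286.]
bar end [197. 161.] [318. 248.]
bar end [235.  98.] [318. 347.]
```

View pics/g2.png

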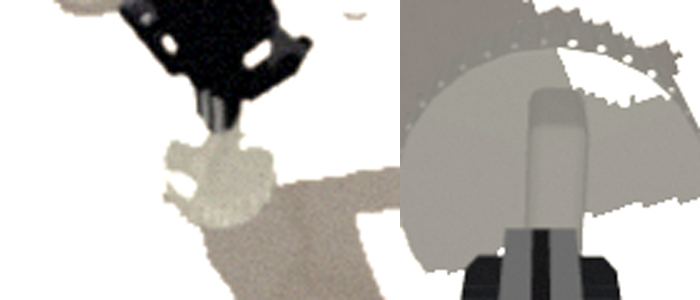

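The view shows the shut pads sitting just above the bar: in this picture the tips are some 25–30 mm short of the reported TCP. I'll open, go lower and close again.

Emit:
{"method": "send_rows", "body": {"steps": [[[0, 0, 0], [0, 0, 0]], [[0, 0, 0], [0, 0, 0]], [[0, 0, 0], [0, 0, 0]], [[0, 0, 0], [0, 0, 0]], [[0, 0, 0], [0, 0, 0]], [[0, 0, 0], [0, 0, 0]], [[0, 0, 0], [0, 0, 0]]], "fingers": 0}}

```text
time: 7.32
tool_pos: [469.3, 207.1, 31.0]
tcp_rot: [-179.9, -0.1, 69.1]
ft_force: [-0.1, -0.8, -0.4]
finger_gap: 85.4
grip_force: 0.0
```

Emit:
{"method": "send_rows", "body": {"steps": [[[0, 0, -0.2], [0, 0, 0]], [[0, 0, -0.4], [0, 0, 0]], [[0, 0, -0.6], [0, 0, 0]], [[0, 0, -0.75], [0, 0, 0]], [[0, 0, -0.75], [0, 0, 0]]]}}

```text
time: 7.95
tool_pos: [468.9, 207.0, 7.9]
tcp_rot: [-179.9, -0.0, 69.1]
ft_force: [0.6, -0.3, 0.4]
finger_gap: 85.7
grip_force: 0.0
```

Emit:
{"method": "send_rows", "body": {"steps": [[[0, 0, 0], [0, 0, 0]], [[0, 0, 0], [0, 0, 0]], [[0, 0, 0], [0, 0, 0]], [[0, 0, 0], [0, 0, 0]], [[0, 0, 0], [0, 0, 0]], [[0, 0, 0], [0, 0, 0]], [[0, 0, 0], [0, 0, 0]]], "fingers": 1, "squeeze": 80}}

```text
time: 8.82
tool_pos: [469.7, 207.3, 8.9]
tcp_rot: [-180.0, -0.1, 69.1]
ft_force: [-0.5, -0.3, 5.4]
finger_gap: 9.6
grip_force: 80.6
```

Emit:
{"method": "send_rows", "body": {"steps": [[[0, 0, 0], [0, 0, 0]], [[0, 0, 0], [0, 0, 0]], [[0, 0, -0.1], [0, 0, 0]], [[0, 0, -0.1], [0, 0, 0]]], "fingers": 0.6}}

```text
time: 9.32
tool_pos: [468.9, 207.0, 4.9]
tcp_rot: [-179.9, -0.0, 69.1]
ft_force: [0.5, 0.2, -0.1]
finger_gap: 34.0
grip_force: 0.0
```

Emit:
{"method": "send_rows", "body": {"steps": [[[0, 0, 0], [0, 0, 0]], [[0, 0, 0], [0, 0, 0]], [[0, 0, 0], [0, 0, 0]], [[0, 0, 0], [0, 0, 0]]], "fingers": 1, "squeeze": 80}}

```text
time: 9.82
tool_pos: [469.5, 207.2, 5.7]
tcp_rot: [-179.9, -0.1, 69.1]
ft_force: [0.2, -0.0, 2.5]
finger_gap: 10.0
grip_force: 79.6
```

Emit:
{"method": "send_rows", "body": {"steps": [[[0, 0, 0], [0, 0, 0]], [[0, 0, 0], [0, 0, 0]], [[0, 0, -0.1], [0, 0, 0]], [[0, 0, -0.17], [0, 0, 0]], [[0, 0, -0.17], [0, 0, 0]]], "fingers": 0.6}}

```text
time: 10.45
tool_pos: [469.0, 207.0, 0.0]
tcp_rot: [-179.9, -0.0, 69.1]
ft_force: [0.1, -0.2, -0.6]
finger_gap: 34.0
grip_force: 0.0
```

Emit:
{"method": "send_rows", "body": {"steps": [[[0, 0, 0], [0, 0, 0]], [[0, 0, 0], [0, 0, 0]], [[0, 0, 0], [0, 0, 0]], [[0, 0, 0], [0, 0, 0]]], "fingers": 1, "squeeze": 80}}

```text
time: 10.95
tool_pos: [469.6, 207.2, 0.6]
tcp_rot: [-179.9, -0.1, 69.1]
ft_force: [-0.3, 0.7, 2.1]
finger_gap: 10.2
grip_force: 78.5
```

Firm grip: the gap settled at 10 mm and the force is stable. Plan the transfer.

```bash
cat >> h.py <<'E'
def capTCP(h,a,dx=0,dy=0):
    x=np.load('can.npy');Rc=canR(x[3]);return x[:3]+Rc.apply([dx,dy,h+.6]),toolR(Rc,a)
E
python3 - <<'E'
from h import *
for h in (110,60): print(h,capTCP(h,92)[0],row(*capTCP(h,92)))
print(tool()[0],sense()['joint_pos'].round(1))
E
```

```text
110 [ 532.35744845 -206.99312944  250.92345276] ([2.093, -13.808, 8.343], [-0.1211, -0.4399, 0.2639])
60 [ 554.08766309 -209.8603455   205.98375044] ([2.817, -13.904, 6.845], [-0.1211, -0.4399, 0.2639])
[469.57207379 207.24539171   0.64625074] [1.800e+01 5.500e+00 1.095e+02 1.000e-01 6.500e+01 3.890e+01]
```

Emit:
{"method": "send_rows", "body": {"steps": [[[0, 0, 1], [0, 0, 0]], [[0, -0.3, 2.6], [0, 0, 0]], [[0, -1, 4.5], [0, 0, 0]], [[0, -2.2, 6.2], [0, -0.05, 0.03]], [[0, -3.7, 7.8], [-0.02, -0.1, 0.06]], [[0.2, -5.3, 8.8], [-0.04, -0.15, 0.09]], [[0.4, -7, 9.2], [-0.06, -0.2, 0.12]], [[0.8, -8.7, 9.4], [-0.08, -0.27, 0.16]], [[1.2, -10.4, 9.4], [-0.1, -0.34, 0.2]], [[1.6, -12, 9.2], [-0.11, -0.4, 0.24]]]}}

```text
time: 12.2
tool_pos: [517.6, -154.5, 277.2]
tcp_rot: [156.2, 0.6, 83.0]
ft_force: [1.0, 0.6, -0.9]
finger_gap: 10.1
grip_force: 78.1
```

Run:
```python
from h import *
s=sense();print(s['finger_gap'],s['grip_force'],s['ft_force'],s['tool_pos'],s['joint_pos'].round(1))
print(row(*capTCP(60,92)),row(*capTCP(36,92)))
W=snapshot('wrist');p,Rt=tool();m=finder.trace('cap','wrist')
for q in m[:2]:
    b=np.array(q['box'])*[640,480,640,480];(cx,cy),r=cv2.minEnclosingCircle(np.argwhere(q['mask'])[:,::-1].astype(np.float32));print(q['confidence'],b.round(),cx,cy,r)
print('pred deck',proj(W,p+Rt.apply([0,0,-27.4])),[proj(W,p+Rt.apply([0,y,-27.4])).round() for y in(-36.5,36.5)],[proj(W,p+Rt.apply([y,0,-27.4])).round() for y in(-36.5,36.5)])
```

```text
10.149150668008392 78.13615679740906 [ 1.04147013  0.63426009 -0.85647294] [ 517.56987867 -154.51490003  277.19191882] [-27.7 -28.7 112.7   8.   73.5 -21.6]
([1.217, -1.845, -2.374], [-0.009, -0.0367, 0.0228]) ([1.565, -1.891, -3.093], [-0.009, -0.0367, 0.0228])
0.83 [240. 222. 152. 169.] 313.0 304.5 84.71285247802734
0.7 [300. 200.  62.  37.] 330.5 227.0 32.76059341430664
pred deck [313.64747343 311.71094924] [array([241., 312.]), array([386., 312.])] [array([314., 371.]), array([314., 244.])]
```

Emit:
{"method": "send_rows", "body": {"steps": [[[0.3, -1, -0.5], [-0.009, -0.037, 0.023]], [[0.5, -1.9, -1], [-0.009, -0.037, 0.023]], [[0.9, -1.84, -1.7], [-0.009, -0.037, 0.023]], [[1.2, -1.84, -2.37], [-0.009, -0.037, 0.023]], [[1.2, -1.84, -2.37], [-0.009, -0.037, 0.023]], [[1.2, -1.84, -2.37], [-0.009, -0.037, 0.023]]]}}

```text
time: 13.05
tool_pos: [553.5, -207.6, 206.0]
tcp_rot: [154.2, 0.8, 84.3]
ft_force: [-0.0, -0.7, 0.1]
finger_gap: 10.4
grip_force: 78.2
```

Run:
```python
from h import *
s=sense();print(s['ft_force'],s['tool_pos'],s['joint_pos'].round(1),s['qd'].round(1))
for h in (60,36,24):print(row(*capTCP(h,92)))
S=snapshot('side');T=snapshot('top');W=snapshot('wrist')
x=np.load('can.npy');p,Rt=tool();zc=canR(x[3]).as_matrix()[:,2]
for c,s in(('side',S),('top',T),('wrist',W)):
    for l,h in(('cap',60),('cap_grip',101),('neck_hooks',24),('seal_top',42),('canister',0)):
        q=finder.pinpoint(l,c)[:3]
        pr=proj(s,(p-zc*.6)+zc*(h-60)) if 'cap' in l else proj(s,x[:3]+zc*h)
        print(c,l,pr.round(1),[((np.array(i['at'])*[640,480]).round(1).tolist(),round(i['confidence'],2)) for i in q])
k=lambda s,x0,y0,w,h:cv2.resize(s['img'][y0:y0+h,x0:x0+w],(400,300),interpolation=cv2.INTER_CUBIC)
cv2.imwrite('pics/f.png',np.hstack([k(S,220,150,100,75),k(W,200,180,240,180)])[:,:,::-1])
```

```text
[-0.01024868 -0.72223595  0.09097425] [ 553.45301819 -207.62399561  206.02970487] [-32.8 -19.7 114.1  12.1  62.5 -30.6] [-0.3 -0.7 -0.6  0.  -0.2 -0.2]
([0.021, -0.075, -0.002], [-0.0018, -0.0033, 0.0004])
([0.369, -0.12, -0.721], [-0.0018, -0.0033, 0.0004])
([0.543, -0.143, -1.08], [-0.0018, -0.0033, 0.0004])
side cap [275.3 190.8] [([278.1, 189.4], 0.72)]
side cap_grip [280.9 179.4] [([284.0, 181.3], 0.8)]
side neck_hooks [270.5 200.4] [([273.1, 202.4], 0.98), ([327.8, 151.1], 0.64)]
side seal_top [272.8 195.6] [([330.7, 145.1], 0.98), ([272.9, 195.6], 0.66)]
side canister [267.4 206.6] [([268.1, 207.1], 0.97), ([324.1, 155.0], 0.83)]
top cap [356.5 212.5] [([360.8, 217.9], 0.89)]
top cap_grip [356.2 218.4] [([354.5, 219.2], 0.67)]
top neck_hooks [357.4 207.6] [([496.9, 275.0], 0.72), ([357.7, 210.4], 0.57)]
top seal_top [357.3 210. ] [([499.0, 280.0], 0.86), ([355.1, 208.5], 0.65), ([418.6, 228.6], 0.54)]
top canister [357.6 204.5] [([358.4, 208.4], 0.84), ([493.7, 268.3], 0.62)]
wrist cap [316.  279.3] [([314.4, 278.3], 0.75)]
wrist cap_grip [315.9 319.1] [([315.4, 322.2], 0.8)]
wrist neck_hooks [316.2 257.2] []
wrist seal_top [316.1 268.2] []
wrist canister [316.2 244.9] []
```

Emit:
{"method": "send_rows", "body": {"steps": [[[0.12, -0.09, -0.2], [-0.002, -0.003, 0]], [[0.24, -0.1, -0.45], [-0.002, -0.003, 0]], [[0.36, -0.12, -0.7], [-0.002, -0.003, 0]], [[0.425, -0.13, -0.85], [-0.002, -0.003, 0]], [[0.455, -0.132, -0.9], [-0.002, -0.003, 0]], [[0.455, -0.132, -0.9], [-0.002, -0.003, 0]], [[0.455, -0.132, -0.9], [-0.002, -0.003, 0]]]}}

```text
time: 14.82
tool_pos: [567.1, -212.1, 178.7]
tcp_rot: [154.0, 0.9, 84.2]
ft_force: [0.8, -0.5, -0.1]
finger_gap: 10.7
grip_force: 78.2
```

```bash
cat >> h.py <<'E'
def rep(a=92):
    x=np.load('can.npy');Rc=canR(x[3]);p,Rt=tool();s=sense()
    c=Rc.inv().apply(p-x[:3])-[0,0,.6]
    e=(toolR(Rc,a)*Rt.inv()).as_rotvec(degrees=True)
    print('cap in can',c.round(2),'f can',Rc.inv().apply(s['ft_force']).round(1),'torq',Rc.inv().apply(s['wrist_torque']).round(2),'rot err(can)',Rc.inv().apply(e).round(2),'t',s['time'],'gap',round(s['finger_gap'],1),'j6',s['joint_pos'][5].round(1))
E
python3 -c "
from h import *
rep()
print(canR(np.load('can.npy')[3]).as_matrix())
for h in(24,18): print(row(*capTCP(h,92)))"
```

```text
cap in can [-0.05 -0.53 29.71] f can [ 0.7 -0.4 -0.5] torq [ 0.03  0.3  -0.04] rot err(can) [0.05 0.01 0.04] t 14.825 gap 10.7 j6 -31.0
[[ 0.89107085  0.13081226 -0.43460429]
 [-0.11757328  0.99140716  0.05734432]
 [ 0.43837115  0.          0.89879405]]
([0.087, 0.006, -0.17], [0.0005, 0.0001, 0.001])
([0.173, -0.005, -0.35], [0.0005, 0.0001, 0.001])
```

Emit:
{"method": "send_rows", "body": {"steps": [[[0.03, 0.012, -0.06], [0, 0, 0]], [[0.06, 0.01, -0.11], [0, 0, 0]], [[0.087, 0.006, -0.17], [0, 0, 0]], [[0.115, 0, -0.23], [0, 0, 0]], [[0.145, -0.002, -0.29], [0, 0, 0]], [[0.145, -0.002, -0.29], [0, 0, 0]]]}}

```text
time: 15.58
tool_pos: [571.2, -212.0, 169.3]
tcp_rot: [154.1, 0.9, 84.2]
ft_force: [-0.0, 0.0, -0.7]
finger_gap: 10.3
grip_force: 78.2
```

```bash
python3 -c "
from h import *
rep()"
```

```text
cap in can [-0.56  0.15 19.41] f can [-0.4  0.  -0.6] torq [-0.    0.27  0.  ] rot err(can) [ 0.02 -0.05  0.05] t 15.575 gap 10.3 j6 -30.9
```

Emit:
{"method": "send_rows", "body": {"steps": [[[0.037, -0.003, -0.06], [0, 0, 0]], [[0.06, -0.006, -0.105], [0, 0, 0]], [[0.09, -0.01, -0.165], [0, 0, 0]], [[0.09, -0.01, -0.165], [0, 0, 0]]]}}

```text
time: 16.08
tool_pos: [574.1, -212.5, 164.8]
tcp_rot: [154.0, 0.9, 84.2]
ft_force: [-4.6, 0.8, 2.5]
finger_gap: 10.4
grip_force: 79.0
```

```bash
python3 -c "
from h import *
rep()"
```

```text
cap in can [ 0.05  0.04 14.11] f can [-3.1  0.2  4.3] torq [-0.09  0.69 -0.03] rot err(can) [ 0.05 -0.01  0.04] t 16.075 gap 10.4 j6 -30.9
```

The seal force matches the expected 4.7 N, so the cap is in the gaps. There is a small side force, so I'll shift back 1 mm and press on.

Emit:
{"method": "send_rows", "body": {"steps": [[[-0.03, 0.004, -0.015], [0, 0, 0]], [[0, 0, -0.075], [0, 0, 0]], [[0.028, -0.004, -0.135], [0, 0, 0]], [[0.045, -0.006, -0.165], [0, 0, 0]], [[0.045, -0.006, -0.165], [0, 0, 0]]]}}

```text
time: 16.7
tool_pos: [576.0, -212.8, 160.7]
tcp_rot: [153.9, 0.9, 84.2]
ft_force: [-2.9, 1.3, 7.0]
finger_gap: 10.2
grip_force: 79.4
```

```bash
python3 -c "
from h import *
rep()"
```

```text
cap in can [-0.02 -0.06  9.59] f can [0.4 0.9 7.6] torq [ 0.11  0.31 -0.03] rot err(can) [0.06 0.07 0.03] t 16.7 gap 10.2 j6 -31.0
```

Emit:
{"method": "send_rows", "body": {"steps": [[[0.022, -0.003, -0.045], [0, 0, 0]], [[0.044, -0.006, -0.09], [0, 0, 0]], [[0.062, -0.008, -0.129], [0, 0, 0]], [[0.062, -0.008, -0.129], [0, 0, 0]]]}}

```text
time: 17.2
tool_pos: [577.8, -213.1, 157.0]
tcp_rot: [153.9, 0.9, 84.2]
ft_force: [-6.6, 2.0, 9.8]
finger_gap: 10.4
grip_force: 80.0
```

```bash
python3 -c "
from h import *
rep()
z=canR(np.load('can.npy')[3]).as_matrix()[:,2]
for d in (10,20,30,40,45,50): print(d,(-np.radians(d)*z).round(3))"
```

```text
cap in can [ 0.01 -0.08  5.5 ] f can [-1.8  1.2 11.8] torq [ 0.15  0.55 -0.05] rot err(can) [0.07 0.07 0.03] t 17.2 gap 10.4 j6 -31.0
10 [ 0.076 -0.01  -0.157]
20 [ 0.152 -0.02  -0.314]
30 [ 0.228 -0.03  -0.471]
40 [ 0.303 -0.04  -0.627]
45 [ 0.341 -0.045 -0.706]
50 [ 0.379 -0.05  -0.784]
```

Emit:
{"method": "send_rows", "body": {"steps": [[[0, 0, 0], [0.038, -0.005, -0.078]], [[0, 0, 0], [0.076, -0.01, -0.157]], [[0, 0, 0], [0.114, -0.015, -0.235]], [[0, 0, 0], [0.152, -0.02, -0.314]], [[0, 0, 0], [0.19, -0.025, -0.392]], [[0, 0, 0], [0.228, -0.03, -0.471]], [[0, 0, 0], [0.228, -0.03, -0.471]]]}}

```text
time: 18.08
tool_pos: [578.1, -213.5, 157.5]
tcp_rot: [156.6, -11.9, 56.8]
ft_force: [-6.5, 1.2, 10.3]
finger_gap: 10.4
grip_force: 79.9
```

```bash
python3 -c "
from h import *
rep(62)"
```

```text
cap in can [ 0.56 -0.48  5.84] f can [-1.4  0.3 12.2] torq [-0.04  0.4  -0.09] rot err(can) [0.08 0.11 0.13] t 18.075 gap 10.4 j6 -0.9
```

Emit:
{"method": "send_rows", "body": {"steps": [[[0, 0, -0.01], [0.038, -0.005, -0.078]], [[0, 0, -0.01], [0.076, -0.01, -0.157]], [[0, 0, -0.01], [0.106, -0.014, -0.22]], [[0, 0, -0.01], [0.121, -0.016, -0.251]], [[0, 0, -0.01], [0.121, -0.016, -0.251]]]}}

```text
time: 18.7
tool_pos: [578.1, -213.5, 157.4]
tcp_rot: [160.5, -17.8, 41.5]
ft_force: [-5.5, 0.9, 9.3]
finger_gap: 10.7
grip_force: 80.0
```

```bash
python3 -c "
from h import *
rep(46)"
```

```text
cap in can [ 0.55 -0.51  5.64] f can [-0.9  0.1 10.8] torq [-0.03  0.34  0.  ] rot err(can) [0.09 0.12 0.08] t 18.7 gap 10.7 j6 15.0
```

Emit:
{"method": "send_rows", "body": {"steps": [[[0, 0, 0], [0.015, -0.002, -0.031]], [[0, 0, 0], [0.023, -0.003, -0.047]], [[0, 0, 0], [0.03, -0.004, -0.063]], [[0, 0, 0], [0.03, -0.004, -0.063]]]}}

```text
time: 19.2
tool_pos: [577.9, -213.1, 157.1]
tcp_rot: [161.8, -19.0, 37.5]
ft_force: [-7.4, 2.5, 11.4]
finger_gap: 10.5
grip_force: 80.3
```

```bash
python3 -c "
from h import *
rep(42)"
```

```text
cap in can [ 0.13 -0.06  5.52] f can [-1.8  1.5 13.6] torq [0.26 0.64 0.25] rot err(can) [0.07 0.07 0.04] t 19.2 gap 10.5 j6 19.0
```

Emit:
{"method": "send_rows", "body": {"steps": [[[0, 0, 0], [0.008, -0.001, -0.016]], [[0, 0, 0], [0.013, -0.002, -0.027]], [[0, 0, 0], [0.013, -0.002, -0.027]]]}}

```text
time: 19.58
tool_pos: [577.7, -212.9, 157.0]
tcp_rot: [162.4, -19.5, 35.8]
ft_force: [-8.2, 4.0, 10.1]
finger_gap: 10.5
grip_force: 81.0
```

```bash
python3 -c "
from h import *
rep(42)"
```

```text
cap in can [-0.06  0.08  5.5 ] f can [-3.4  2.9 12.9] torq [0.36 0.75 0.81] rot err(can) [0.07 0.06 1.7 ] t 19.575 gap 10.5 j6 20.7
```

At the stop: the torque rose to 0.8 Nm. I'll ease back about 2.5° to mid-notch and let the cap rise.

Emit:
{"method": "send_rows", "body": {"steps": [[[0, 0, 0], [-0.01, 0.001, 0.024]], [[0, 0, 0], [-0.023, 0.003, 0.047]], [[-0.022, 0.003, 0.045], [-0.023, 0.003, 0.047]], [[-0.05, 0.006, 0.1], [-0.023, 0.003, 0.047]], [[-0.075, 0.01, 0.155], [-0.023, 0.003, 0.047]], [[-0.09, 0.012, 0.187], [-0.023, 0.003, 0.047]], [[-0.09, 0.012, 0.187], [-0.023, 0.003, 0.047]]]}}

```text
time: 20.45
tool_pos: [575.2, -212.6, 162.2]
tcp_rot: [161.4, -18.6, 38.8]
ft_force: [-2.9, 1.2, 6.4]
finger_gap: 10.4
grip_force: 79.3
```

```bash
python3 -c "
from h import *
rep(45)"
```

```text
cap in can [-0.06  0.05 11.33] f can [0.1 0.8 7.1] torq [0.16 0.11 0.05] rot err(can) [0.07 0.09 1.78] t 20.45 gap 10.4 j6 17.8
```

Emit:
{"method": "send_rows", "body": {"steps": [[[-0.009, 0.001, 0.018], [0, 0, 0]], [[-0.017, 0.002, 0.036], [0, 0, 0]], [[-0.017, 0.002, 0.036], [0, 0, 0]]]}}

```text
time: 20.82
tool_pos: [574.7, -212.5, 163.2]
tcp_rot: [161.4, -18.6, 38.8]
ft_force: [-3.0, 0.5, 6.4]
finger_gap: 10.4
grip_force: 79.2
```

```bash
python3 -c "
from h import *
rep(45)"
```

```text
cap in can [-0.07  0.05 12.41] f can [0.1 0.1 7.1] torq [ 0.19  0.13 -0.01] rot err(can) [0.07 0.09 1.79] t 20.825 gap 10.4 j6 17.8
```

Emit:
{"method": "send_rows", "body": {"steps": [[[-0.009, 0.001, 0.018], [0, 0, 0]], [[-0.017, 0.002, 0.036], [0, 0, 0]], [[-0.017, 0.002, 0.036], [0, 0, 0]]]}}

```text
time: 21.2
tool_pos: [574.3, -212.4, 163.8]
tcp_rot: [161.4, -18.7, 38.7]
ft_force: [5.3, -0.7, 0.8]
finger_gap: 10.3
grip_force: 78.3
```

```bash
python3 -c "
from h import *
rep(45)"
```

```text
cap in can [-0.21  0.08 13.12] f can [ 5.1 -0.  -1.6] torq [ 0.05 -0.62  0.03] rot err(can) [0.06 0.09 1.8 ] t 21.2 gap 10.3 j6 17.8
```

Emit:
{"method": "send_rows", "body": {"steps": [[[0.006, 0, -0.012], [0, 0, 0]], [[0.006, 0, -0.012], [0, 0, 0]], [[0.006, 0, -0.012], [0, 0, 0]], [[0.006, 0, -0.012], [0, 0, 0]], [[0.006, 0, -0.012], [0, 0, 0]]], "fingers": 0.5}}

```text
time: 21.82
tool_pos: [573.6, -212.3, 162.9]
tcp_rot: [161.5, -18.6, 38.7]
ft_force: [-1.4, -0.0, -0.1]
finger_gap: 42.6
grip_force: 0.0
```

Emit:
{"method": "send_rows", "body": {"steps": [[[-0.14, 0.02, 0.3], [0, 0, 0]], [[-0.43, 0.06, 0.9], [0, 0, 0]], [[-0.87, 0.11, 1.8], [0, 0, 0]], [[-1.45, 0.19, 3], [0, 0, 0]], [[-1.9, 0.25, 4], [0, 0, 0]], [[-1.9, 0.25, 4], [0, 0, 0]]]}}

```text
time: 22.58
tool_pos: [517.5, -205.8, 287.9]
tcp_rot: [161.1, -18.7, 38.8]
ft_force: [1.0, -1.0, 0.8]
finger_gap: 42.5
grip_force: 0.0
```

Run:
```python
from h import *
rep(45);W=snapshot('wrist');S=snapshot('side');T=snapshot('top')
x=np.load('can.npy');zc=canR(x[3]).as_matrix()[:,2]
for c,s in(('side',S),('top',T),('wrist',W)):
    for l,h in(('cap',12),('cap_grip',53)):
        print(c,l,proj(s,x[:3]+zc*h).round(1),[((np.array(i['at'])*[640,480]).round(1).tolist(),round(i['confidence'],2)) for i in finder.pinpoint(l,c)[:2]])
k=lambda s,x0,y0,w,h:cv2.resize(s['img'][y0:y0+h,x0:x0+w],(400,300),interpolation=cv2.INTER_CUBIC)
cv2.imwrite('pics/end.png',np.vstack([np.hstack([k(S,220,160,120,90),k(W,200,120,240,180)]),np.hstack([k(W,0,0,640,480),k(T,240,150,200,150)])])[:,:,::-1])
```

```text
cap in can [  2.83  -0.8  149.81] f can [ 1.4 -0.8  0.2] torq [0.01 0.21 0.02] rot err(can) [0.23 0.36 1.74] t 22.575 gap 42.5 j6 17.7
side cap [268.9 203.5] [([272.3, 200.8], 0.68), ([286.3, 217.8], 0.54)]
side cap_grip [274.3 192.6] [([276.0, 191.7], 0.84)]
top cap [357.5 206.1] [([357.8, 206.4], 0.61)]
top cap_grip [357.2 211.5] [([354.0, 214.3], 0.74)]
wrist cap [312.2 217.1] [([310.8, 218.1], 0.83)]
wrist cap_grip [312.  230.1] [([311.9, 232.1], 0.74), ([54.8, 267.7], 0.71)]
```

View pics/end.png

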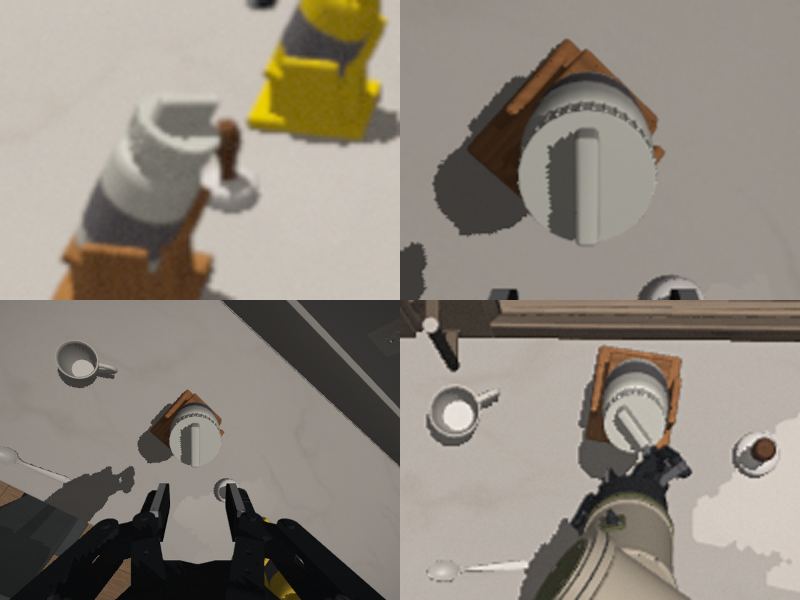

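The cap sits squarely on the canister at wrist pixel (311,218) with its bar about where it was released. The cup, spoon and tamper look undisturbed, and the gripper is clear.

```bash
python3 -c "
from h import *
print(order.hand_in())"
```

```text
the job is handed in; nothing more can be done
None
```

The cap is on the canister: I pressed it down, twisted it to the stop, let it rise into the catches and released it. The job was handed in at about 22.7 s; the last picture shows the cap square and the cup, spoon and tamper undisturbed, but no verdict came back.

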